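# Clamp an inlaid plaque in the engraver's cam jig

## Task

Get the shell-inlaid plaque ready for engraving: with a fingertip, slide it along the fence until its end is home against the end stop, and push both red cam levers round by their handles until they lock it tight against the fence. Only touch and push: do not lift the plaque, and leave the other things on the bench where they are.

Things in the scene. Friction and masses are not known exactly. Their poses are not given: they have to be found in the camera images.
- jig: Holding jig fixed to the bench: plywood base 260 (x) x 340 (y) x 18 mm, origin at the centre of its underside, x away from the robot, y left at yaw 0, z up. Dark fence 22 x 300 mm, 20 mm high over the base, along y on the far side, inner face at x = +90 mm. Dark end stop 100 x 22 mm, 20 mm high, centred at x = +40 mm, inner face at y = +110 mm. Two red cam levers on the near side face the fence.
- jig_corner (a point): Inside corner of fence and end stop on the base's top: x = +90, y = +110, z = 18 mm in jig; axes as the jig's.
- plaque: Loose dark wooden plaque with pale shell flowers, 100 (x) x 210 (y) x 18 mm, about 0.36 kg, origin at the centre of its underside, z up. It lies flat on the jig's base between fence and cams, loose, 0.5 to 2 mm off the fence, and 20 to 50 mm short of the end stop (its free end face looks to jig -y). About 2 to 3 N slides it.
- plaque_corner (a point): The plaque's lower corner that belongs in jig_corner: x = +50, y = +105, z = 0 mm in plaque.
- cam_left: Red eccentric cam lever; origin on its upright pivot, at jig x -38.5, y +80 mm, on the base's top (18 mm over the table); own x along the handle, z up. Handle bar 14 mm wide, from the disc to a round end 18 mm wide, tip 88 mm from the pivot, 4 to 18 mm above the base. Disc radius 26 mm, 2 to 19 mm above the base, centre at (2.7, 5.3) mm in the cam's frame. Pivot nut's top 26 mm above the base.
- cam_left_handle (a point): Middle of the handle's end: x = 72, z = 11 mm in cam_left. Handle angle from jig +x, counter-clockwise from above: starts open at 160 to 180 deg (pointing to the robot) and closes COUNTER-CLOCKWISE, towards jig -y; last stop 263. About 2 N turns it free; on a seated plaque the disc touches near 231 deg, is tight from 236 deg, needing 8 to 15 N at 65 mm from the pivot; friction then locks it.
- cam_right: Red eccentric cam lever; origin on its upright pivot, at jig x -38.5, y -70 mm, on the base's top (18 mm over the table); own x along the handle, z up. Handle bar 14 mm wide, from the disc to a round end 18 mm wide, tip 88 mm from the pivot, 4 to 18 mm above the base. Disc radius 26 mm, 2 to 19 mm above the base, centre at (2.7, 5.3) mm in the cam's frame. Pivot nut's top 26 mm above the base.
- cam_right_handle (a point): Middle of the handle's end: x = 72, z = 11 mm in cam_right. Handle angle from jig +x, counter-clockwise from above: starts open at 160 to 180 deg (pointing to the robot) and closes COUNTER-CLOCKWISE, towards jig -y; last stop 263. About 2 N turns it free; on a seated plaque the disc touches near 231 deg, is tight from 236 deg, needing 8 to 15 N at 65 mm from the pivot; friction then locks it.
- graver: Bystander: engraver's graver lying along jig x on the strip of the base left of the end stop (about y = +152 mm in the jig), 100 mm long, pear-shaped wooden handle 22 mm thick towards the robot; origin at the root of its steel blade, on the base's top.
- tape: Bystander: roll of amber tape lying flat, 100 mm across, 45 mm high, origin at the centre of its underside.
- glue_jar: Bystander: small glue jar with yellow cap, 52 mm across, 65 mm high, origin at the centre of its underside.
- water: Bystander: water bottle, 64 mm across, 200 mm high, origin at the centre of its underside, standing to the left of the jig on the table.
- fret_saw: Bystander: fret saw lying flat, wooden handle 110 mm long and a steel bow 130 x 100 mm, 275 mm over all, 26 mm high, to the right of the jig; own x runs from handle (-x) to bow, origin under the middle of the bow's open side.
- brush: Bystander: brush 170 mm long lying to the right near the robot, origin under its middle.
- tack_hammer: Bystander: small hammer with wooden handle, 215 mm long, head 75 mm, lying to the left; own x runs from handle to head, origin under the handle.

How it is judged:
By the outcome, as a careful person would: the job done as asked, in the order asked, and still so for the second after the job is handed in, with the robot touching nothing.
It also fails if it takes over 67 s, if anything falls off the work surface, if the arm or the gripper's body presses on something with over 40 N, if the wrist force passes 120 N, or if a joint passes its speed limit or range.

## Robot

A 7-joint arm with a two-finger parallel gripper is mounted at the origin on the work surface. World frame = base frame: x ahead of the robot, y to its left, z up, the work surface at z = 0. Lengths are in m, angles in rad, forces in N, time in s.
With the tool pointing down it reaches from about 0.4 to 0.9 m from the base axis. Payload 5.6 kg.
Tool frame: the origin (TCP) lies midway between the tips of the shut fingers; the grasp point (between the pads) lies 19 mm behind it; z points along the fingers, y is the line along which they close (so a half turn about z gives the same grasp; the last joint's range is limited). The gripper opens to 92 mm and grips with 3 to 60 N. Pads are 20 mm wide; open, the fingers measure 128 mm over their backs; the gripper's body (75 mm by 189 mm) begins 69 mm behind the grasp point.
Start: joints at [-0.043, 0.468, -0.012, 1.603, 0.006, 1.071, -0.056], TCP at [0.65, -0, 0.215] pointing down, gripper open.
Joint ranges: [-2.53, 2.53], [-0.31, 2.02], [-1.57, 1.55], [0.28, 2.44], [-1.29, 4.43], [0.15, 1.84], [-2.92, 2.92]. Speed limits (rad/s): [2.57, 2.57, 3.14, 3.14, 3.14, 3.14, 3.14].

## Interface

Orientations are given as a unit quaternion [x, y, z, w].
In Python, from bench import get_obs, get_image, sign_off gives the robot as it stands.
- The arm moves only by the tool hand_motion, called after "Call:" as name(argument=value, ...), one argument or row to a line, values as JSON. Schema: {"type":"object","properties":{"offsets":{"type":"object","properties":{"sx":{"type":"array","items":{"type":"number"},"minItems":1,"maxItems":10},"sy":{"type":"array","items":{"type":"number"},"minItems":1,"maxItems":10},"sz":{"type":"array","items":{"type":"number"},"minItems":1,"maxItems":10},"rx":{"type":"array","items":{"type":"number"},"minItems":1,"maxItems":10},"ry":{"type":"array","items":{"type":"number"},"minItems":1,"maxItems":10},"rz":{"type":"array","items":{"type":"number"},"minItems":1,"maxItems":10},"aperture":{"type":"array","items":{"type":"number"},"minItems":1,"maxItems":10}},"additionalProperties":false,"required":["sx","sy","sz","rx","ry","rz","aperture"]},"clamp_n":{"type":"number"},"only":{"type":"string"},"quiet":{"type":"boolean"},"lines":{"type":"string"}},"required":["offsets"],"additionalProperties":false}. offsets is an object with one list for each field, all of the same length, 1 to 10, a row being the entries at one place: sx, sy, sz (the shift in shares of the most that a row can go, 1 being 50 mm), rx, ry, rz (a rotation vector in normalised numbers (1 is pi rad)), aperture (the finger opening in m); each row shifts and turns the commanded pose from where the row before left it, along the tool's axes as they then stand; what a row does not reach is not made up. A row lasts 1/10 s, in which the tool goes at most 0.05 m and 0.15 rad, less where a joint would pass 70% of its speed; a pose out of reach is approached as far as the arm can. The fingers move at their own pace and stop on an object; clamp_n is the grip in N (left out, the last holds). Time passes only in rows, so rows that do not move let the fingers close. The tool returns the time, the measured TCP pose, the force, the opening and the grip force at its end. only (a regular expression) keeps the lines of the reply that match it, lines (a string "A,B") keeps lines A to B, and quiet returns only ok. Shift and turn numbers lie between -1 and 1, and a call with a number outside is refused. Input that does not fit is refused with a message, and nothing moves.
- get_obs(): the state, without advancing time (a new reading comes with each control period).
- get_image(name): name is "scene" or "side" or "wrist"; returns a dict with "pixels" (420x560x3 uint8, red, green, blue), "fx", "fy", "cx", "cy" (pixels), "dist" ([k1, k2, p1, p2, k3] as OpenCV has them; the pictures are not rectified), "R" (3x3) and "t" (3): a world point X has camera coordinates R X + t. Camera axes: x right, y down, z forward; pixel columns grow to the right and rows downward; lengths in m; the calibration is good to about 2 mm. A picture is of the moment at which its call begins. There is no depth.
- sign_off(): hands the job in; it is judged then, once.
The state is a dict: "time_s": time; "joints": joint angles; "dq": joint speeds; "joint_torque": joint torques, N m; "eef_pos": TCP position; "ee_rot": TCP orientation; "force": force on the tool from outside, world axes, zero at the start; "moment": the same for the moment, N m; "gripper_width": finger opening in m; "gripper_force": force on a finger pad.
Only numpy, scipy, OpenCV 4.12 (cv2) and the standard library are available. Lean on these libraries where they do the work, as an engineer would, in place of code of your own. Each camera call takes 0.05 s, during which the arm holds its last target. There are 200 camera calls.

## Working session

There is one attempt and no reset: what is moved stays moved. The work goes in short steps, Python scripts to look and compute and a tool call to move; the robot and the scene stay as the last step left them, time stands still between calls to the robot, and variables do not carry over. Pictures are saved under pics/ and viewed, at most 12 in all, crops included, and the job is handed in when it is done.

```bash
mkdir -p pics; python3 - <<'E'
from bench import *
import cv2,json
o=get_obs();print({k:(o[k]) for k in("time_s","eef_pos","ee_rot","gripper_width","force")})
for n in("scene","wrist"):
    d=get_image(n);cv2.imwrite(f"pics/{n}0.png",d["pixels"][:,:,::-1])
    print(n,d["fx"],d["fy"],d["cx"],d["cy"],d["dist"],d["R"],d["t"])
E
```

```text
{'time_s': 0.0, 'eef_pos': array([ 6.49424370e-01, -8.34799046e-05,  2.13635642e-01]), 'ee_rot': array([ 7.07123319e-01,  7.07089706e-01, -6.64489108e-04, -5.64219250e-04]), 'gripper_width': 0.09197480234817412, 'force': array([-0.50687135,  0.00391582,  0.27158102])}
scene 509.5215331903146 509.5215331903146 283.2705191346485 212.08530197786675 [-0.00396705  0.          0.          0.          0.        ] [[ 0.23020623  0.97310103  0.00891482]
 [ 0.82972987 -0.19148579 -0.52429145]
 [-0.50848149  0.12809205 -0.85149222]] [-0.11122317 -0.37221355  1.86553766]
wrist 346.6186409181326 346.6186409181326 278.85899268849084 214.19243423172668 [-0.04618385  0.          0.          0.          0.        ] [[ 9.99996904e-01 -1.17979363e-05 -2.48829966e-03]
 [ 6.13300080e-04 -9.67970736e-01  2.51062301e-01]
 [-2.41156327e-03 -2.51063050e-01 -9.67967732e-01]] [-0.6491626  -0.02919553  0.39059602]
```

View pics/scene0.png

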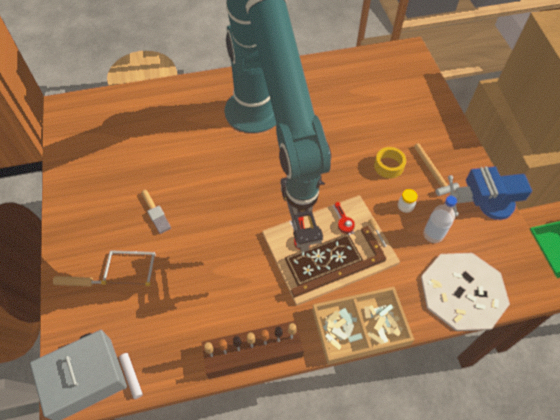

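View pics/wrist0.png

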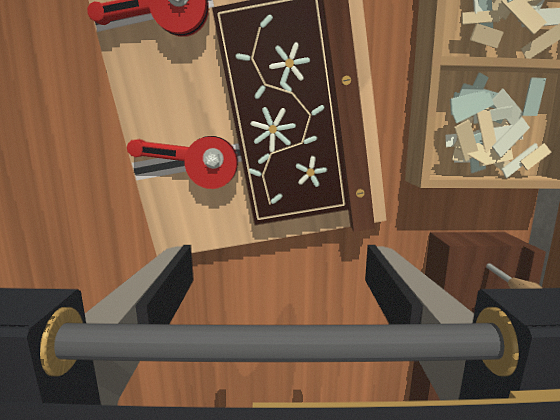

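The scene picture shows the jig ahead of the robot, at about (330,248), rotated a few degrees. The wrist picture shows the right end of the plaque, with its near end at about (255,220)-(345,205), and the right cam pivot at (213,158). The jig's far half is cut off. I'll move up and left for a full view and close the fingers.

Units first: shifts go in shares of 50 mm and turns go in shares of pi rad. So -0.04 m is -0.8, -0.03 m is -0.6.

Call:
hand_motion(
  offsets={"sx":[0.8,0.8,0.6,0,0],"sy":[0,0,0,0,0],"sz":[-0.6,-0.8,-0.8,0,0],"rx":[0,0,0,0,0],"ry":[0,0,0,0,0],"rz":[0,0,0,0,0],"aperture":[0,0,0,0,0]},
  clamp_n=20,
)

```text
time_s: 0.6
eef_pos: [0.65, 0.1061, 0.3204]
ee_rot: [0.707, 0.708, 0.0, 0.0]
force: [0.7, -0.8, -0.6]
gripper_width: 0.0538
gripper_force: 0.0
```

```bash
python3 - <<'E'
from bench import *
import cv2,pickle
d=get_image("wrist");pickle.dump(d,open("w1.pkl","wb"))
cv2.imwrite("pics/wrist1.png",cv2.resize(d["pixels"][:,:,::-1],(800,600),interpolation=cv2.INTER_CUBIC))
E
```

```text
(no output)
```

View pics/wrist1.png

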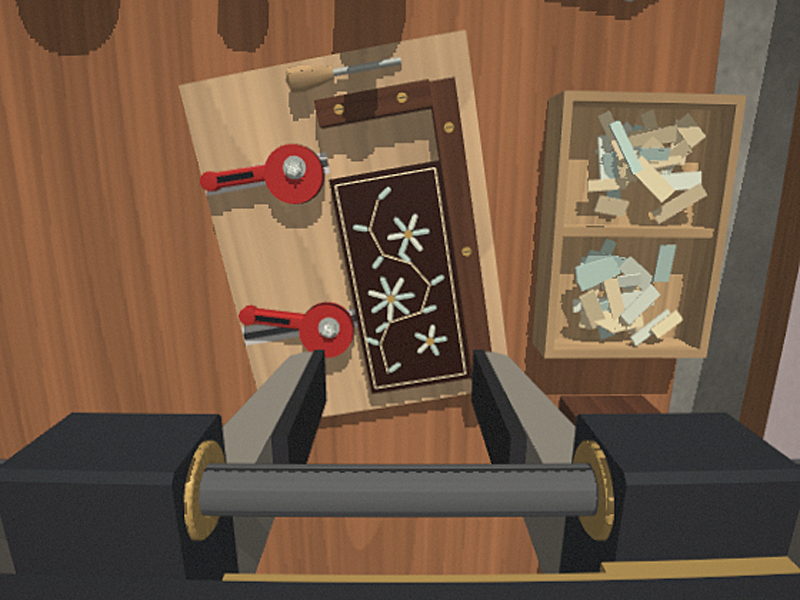

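The picture shows the whole jig. In view pixels, the base corners are at (180,86) and (465,31), and the nuts at (294,168) and (329,328). The plaque corners are near (331,182), (438,162), (467,375) and (375,391). The handle ends are at (209,181) and (249,315).

```bash
cat >fit.py <<'E'
import numpy as np,cv2,pickle
from scipy.optimize import least_squares
def proj(d,P):
    K=np.array([[d["fx"],0,d["cx"]],[0,d["fy"],d["cy"]],[0,0,1]])
    return cv2.projectPoints(np.array(P,float),cv2.Rodrigues(np.array(d["R"]))[0],np.array(d["t"],float),K,np.array(d["dist"]))[0][:,0]
def ray(d,uv,z):
    K=np.array([[d["fx"],0,d["cx"]],[0,d["fy"],d["cy"]],[0,0,1]])
    n=cv2.undistortPoints(np.array([[uv]],float),K,np.array(d["dist"]))[0,0]
    R=np.array(d["R"]);C=-R.T@d["t"];v=R.T@np.array([*n,1]);return (C+v*(z-C[2])/v[2])
def T(p,L,z0=0):
    L=np.array(L,float);c,s=np.cos(p[2]),np.sin(p[2])
    return np.c_[p[0]+c*L[:,0]-s*L[:,1],p[1]+s*L[:,0]+c*L[:,1],L[:,2]+z0]
def fit(d,L,uv,x0):
    r=least_squares(lambda p:(proj(d,T(p,L))-uv).ravel(),x0,loss="soft_l1")
    return r.x,(proj(d,T(r.x,L))-uv)
E
python3 - <<'E'
from fit import *
d=pickle.load(open("w1.pkl","rb"));s=560/800
L=np.array([(-130,170,18),(130,170,18),(-38.5,80,44),(-38.5,-70,44),(-10,132,38),(-10,110,38)])/1e3
uv=np.array([(180,86),(465,31),(294,168),(329,328),(316,100),(322,126)])*s
j,e=fit(d,L,uv,[.65,.2,.2]);print("jig",j,np.degrees(j[2]));print(e.round(1))
L=np.array([(-50,105,36),(50,105,36),(50,-105,36),(-50,-105,36)])/1e3
uv=np.array([(331,182),(438,162),(467,375),(375,391)])*s
p,e=fit(d,L,uv,[.65,.2,.2]);print("plq",p,np.degrees(p[2]));print(e.round(1))
c,sn=np.cos(j[2]),np.sin(j[2]);Ri=np.array([[c,sn],[-sn,c]])
print("plaque in jig",Ri@(p[:2]-j[:2]))
for n,y,h in(("L",.08,(209,181)),("R",-.07,(249,315))):
    P=ray(d,np.array(h)*s,.036)[:2];q=Ri@(P-j[:2])-[-.0385,y];print(n,P,np.degrees(np.arctan2(q[1],q[0]))%360,np.hypot(*q))
np.save("jig.npy",j)
E
```

```text
jig [0.61114798 0.1127691  0.17244885] 9.88059131895401
[[ 0.  -0.4]
 [ 1.4 -0.7]
 [ 0.3 -0.4]
 [ 0.2  1. ]
 [-0.6  0.3]
 [-1.1  0.5]]
plq [0.6561767  0.07923916 0.18395003] 10.539560240356067
[[-1.8 -0.7]
 [ 0.7 -1.4]
 [ 4.4  1.9]
 [-0.8  2.5]]
plaque in jig [ 0.03860725 -0.04075933]
L [0.48018376 0.17382204] 178.1251292765538 0.08008816836117677
R [0.50759107 0.0489814 ] 161.49159104465295 0.07852829615263883
```

```bash
cat >plan.py <<'E'
import numpy as np
from bench import get_obs
from scipy.spatial.transform import Rotation as Ro
def state():
    o=get_obs();m=Ro.from_quat(o["ee_rot"]).as_matrix();return o,np.array(o["eef_pos"]),m
def jw(x,y):
    j=np.load("jig.npy");c,s=np.cos(j[2]),np.sin(j[2]);return np.array([j[0]+c*x-s*y,j[1]+s*x+c*y])
def wj(P):
    j=np.load("jig.npy");c,s=np.cos(j[2]),np.sin(j[2]);return np.array([[c,s],[-s,c]])@(np.array(P)[:2]-j[:2])
def plan(x,y,z,yawj):
    "target in jig mm; yawj=direction of tool x in jig deg; rotate first, then shift"
    o,p,m=state();yaw=np.degrees(np.load("jig.npy")[2])+yawj
    now=np.degrees(np.arctan2(m[1,0],m[0,0]));rz=-((yaw-now+180)%360-180)
    a=np.radians(yaw);X=np.array([np.cos(a),np.sin(a),0]);Y=np.array([X[1],-X[0],0])
    d=np.array([*jw(x/1e3,y/1e3),z/1e3])-p
    print("t",round(o["time_s"],1),"rz",np.radians(rz).round(3),"tilt",m[:,2].round(3),"shift",(d@X).round(4),(d@Y).round(4),(-d[2]).round(4),"jig now",wj(p)*1e3)
E
python3 - <<'E'
from plan import *
from fit import ray
from bench import get_image
plan(39,-168,60,90)
d=get_image("scene");
for uv in((434,240),(407,208),(390,163)):print(wj(ray(d,uv,0.0)))
E
```

```text
t 0.7 rz -0.173 tilt [-0.001 -0.001 -1.   ] shift -0.1533 0.0026 0.2589 jig now [ 36.42730435 -14.73690438]
[0.10038496 0.31708397]
[-0.03489333  0.2994833 ]
[-0.21577129  0.33871671]
```

Scaled: -0.04 m is -0.8, -0.033 m is -0.66, -0.087 rad / 3.1416 = -0.0277.

Call:
hand_motion(
  offsets={"sx":[0,0,-0.8,-0.8,-0.8,-0.66,0,0,0,0],"sy":[0,0,0,0,0.04,0,0,0,0,0],"sz":[0,0,0.6,0.8,0.8,0.8,0.8,0.8,0.4,0],"rx":[0,0,0,0,0,0,0,0,0,0],"ry":[0,0,0,0,0,0,0,0,0,0],"rz":[-0.0277,-0.0274,0,0,0,0,0,0,0,0],"aperture":[0,0,0,0,0,0,0,0,0,0]},
)

```text
time_s: 1.7
eef_pos: [0.672, -0.0367, 0.0751]
ee_rot: [0.644, 0.765, -0.004, -0.004]
force: [-0.0, -0.5, -0.9]
gripper_width: 0.0006
gripper_force: 0.0
```

```bash
python3 - <<'E'
from plan import *
plan(39,-166,26,90)
from bench import get_image
import cv2,pickle
d=get_image("wrist");pickle.dump(d,open("w2.pkl","wb"))
cv2.imwrite("pics/wrist2.png",d["pixels"][:,:,::-1])
E
```

```text
t 1.7 rz -0.002 tilt [-0.01  -0.001 -1.   ] shift -0.0083 0.0047 0.0491 jig now [  34.29256841 -157.71137787]
```

View pics/wrist2.png

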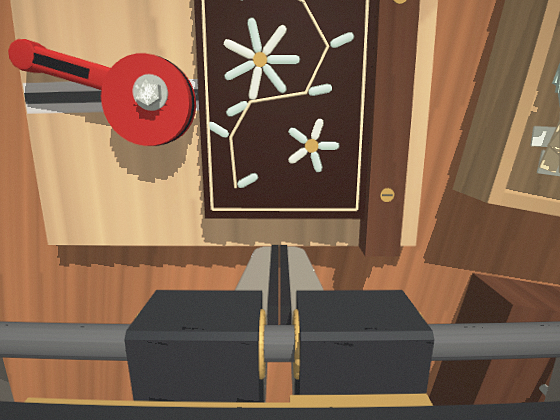

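The picture shows the plaque's free end at row 218, columns 203–361. The base edge is at row 245 and the right nut at (148,92). The shut fingers sit just short of the base edge.

Scaled: -0.008 m is -0.16, 0.004 m is 0.08.

Call:
hand_motion(
  offsets={"sx":[-0.16,0],"sy":[0.08,0],"sz":[0,0],"rx":[0,0],"ry":[0,0],"rz":[0,0],"aperture":[0,0]},
)

```text
time_s: 1.95
eef_pos: [0.6834, -0.0442, 0.0826]
ee_rot: [0.644, 0.765, 0.001, 0.002]
force: [0.2, -0.6, -0.0]
gripper_width: 0.0003
gripper_force: 0.0
```

```bash
python3 - <<'E'
from plan import *
from fit import ray
import pickle
d=pickle.load(open("w2.pkl","rb"))
for uv,z in(((203,218),.036),((361,217),.036),((148,92),.044),((50,245),.018),((415,245),.018)):print((wj(ray(d,uv,z))*1e3).round(1))
plan(39,-166,26,90)
E
```

```text
[ -13.6 -144.6]
[  85.4 -143.8]
[-38.8 -69.6]
[-129.7 -169.6]
[ 128.5 -168.7]
t 1.9 rz -0.002 tilt [ 0.004 -0.001 -1.   ] shift 0.0011 -0.0053 0.0566 jig now [  44.28301344 -167.071025  ]
```

Scaled: 0.015 m is 0.3, 0.013 m is 0.26.

Call:
hand_motion(
  offsets={"sx":[0,0,0,0,0,0],"sy":[-0.12,0,0,0,0,0],"sz":[0.3,0.3,0.26,0.2,0,0],"rx":[0,0,0,0,0,0],"ry":[0,0,0,0,0,0],"rz":[0,0,0,0,0,0],"aperture":[0,0,0,0,0,0]},
)

```text
time_s: 2.55
eef_pos: [0.6758, -0.0429, 0.0275]
ee_rot: [0.643, 0.766, -0.0, -0.0]
force: [0.2, 0.3, 0.3]
gripper_width: 0.0004
gripper_force: 0.0
```

```bash
python3 - <<'E'
from plan import *
plan(38,-110,26,90)
E
```

```text
t 2.5 rz 0.001 tilt [-0. -0. -1.] shift 0.0544 0.001 0.0015 jig now [  36.98732882 -164.43742894]
```

Scaled: 0.005 m is 0.1.

Call:
hand_motion(
  offsets={"sx":[0.1,0.1,0.1,0.1,0.1,0.1,0.1,0.1,0.1,0],"sy":[0,0,0,0,0,0,0,0,0,0],"sz":[0,0,0,0,0,0,0,0,0,0],"rx":[0,0,0,0,0,0,0,0,0,0],"ry":[0,0,0,0,0,0,0,0,0,0],"rz":[0,0,0,0,0,0,0,0,0,0],"aperture":[0,0,0,0,0,0,0,0,0,0]},
)

```text
time_s: 3.55
eef_pos: [0.6678, 0.0029, 0.0277]
ee_rot: [0.643, 0.766, 0.0, -0.0]
force: [0.7, -1.6, 1.6]
gripper_width: 0.0006
gripper_force: 0.8
```

```bash
python3 - <<'E'
from plan import *
plan(38,-110,26,90)
E
```

```text
t 3.5 rz 0.002 tilt [-0.     0.001 -1.   ] shift 0.0079 0.001 0.0017 jig now [  36.97634089 -117.92034388]
```

Scaled: 0.003 m is 0.06, 0.001 m is 0.02.

Call:
hand_motion(
  offsets={"sx":[0.06,0.06,0.02,0.02,0.02,0],"sy":[0,0,0,0,0,0],"sz":[0,0,0,0,0,0],"rx":[0,0,0,0,0,0],"ry":[0,0,0,0,0,0],"rz":[0,0,0,0,0,0],"aperture":[0,0,0,0,0,0]},
)

```text
time_s: 4.15
eef_pos: [0.6662, 0.0104, 0.0276]
ee_rot: [0.643, 0.766, -0.0, -0.0]
force: [0.5, -2.1, 2.5]
gripper_width: 0.0005
gripper_force: 1.7
```

```bash
python3 - <<'E'
from plan import *
plan(38,-110,26,90)
E
```

```text
t 4.2 rz 0.001 tilt [-0.  0. -1.] shift 0.0003 0.0013 0.0016 jig now [  36.70658544 -110.26249513]
```

Scaled: 0.001 m is 0.02.

Call:
hand_motion(
  offsets={"sx":[0.02,0.02,0],"sy":[0,0,0],"sz":[0,0,0],"rx":[0,0,0],"ry":[0,0,0],"rz":[0,0,0],"aperture":[0,0,0]},
)

```text
time_s: 4.45
eef_pos: [0.666, 0.0119, 0.0276]
ee_rot: [0.643, 0.766, -0.0, 0.0]
force: [1.2, -5.0, 1.9]
gripper_width: 0.0008
gripper_force: 2.2
```

Call:
hand_motion(
  offsets={"sx":[0.02,0.02,0],"sy":[0,0,0],"sz":[0,0,0],"rx":[0,0,0],"ry":[0,0,0],"rz":[0,0,0],"aperture":[0,0,0]},
)

```text
time_s: 4.75
eef_pos: [0.666, 0.0119, 0.0276]
ee_rot: [0.644, 0.765, -0.001, 0.001]
force: [1.1, -7.5, 1.6]
gripper_width: 0.0004
gripper_force: 3.7
```

```bash
python3 - <<'E'
from plan import *
plan(38,-110,26,90)
E
```

```text
t 4.8 rz -0.001 tilt [ 0.001 -0.002 -1.   ] shift -0.0013 0.0013 0.0016 jig now [  36.71339148 -108.74443197]
```

Scaled: -0.03 m is -0.6, -0.008 m is -0.16.

Call:
hand_motion(
  offsets={"sx":[-0.16,-0.12,0,0,0],"sy":[0,0,0,0,0],"sz":[0,0,-0.6,-0.6,0],"rx":[0,0,0,0,0],"ry":[0,0,0,0,0],"rz":[0,0,0,0,0],"aperture":[0,0,0,0,0]},
)

```text
time_s: 5.25
eef_pos: [0.6708, 0.0017, 0.0918]
ee_rot: [0.643, 0.766, 0.003, 0.002]
force: [0.3, 0.1, 0.7]
gripper_width: 0.0007
gripper_force: 0.0
```

```bash
python3 - <<'E'
from plan import *
plan(-105.6,109,80,88)
from bench import get_image
import cv2,pickle
d=get_image("wrist");pickle.dump(d,open("w3.pkl","wb"))
cv2.imwrite("pics/wrist3.png",d["pixels"][:,:,::-1])
E
```

```text
t 5.2 rz 0.036 tilt [ 0.007  0.002 -1.   ] shift 0.2235 -0.1532 0.0118 jig now [  39.72209076 -119.6673767 ]
```

View pics/wrist3.png

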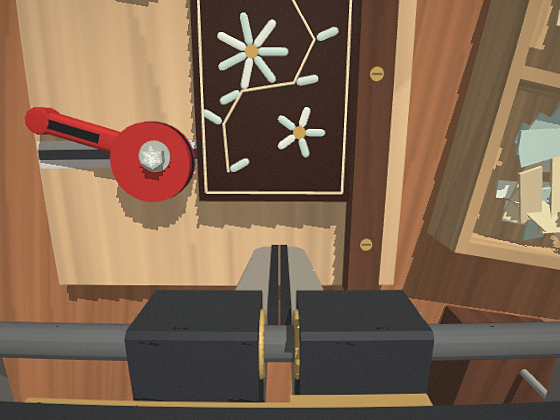

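The plaque's free end is now at row 200, columns 197–347, well up towards the stop, and it lies parallel to the fence. Next is the left cam.

Scaled: 0.032 m is 0.64, 0.031 m is 0.62, 0.036 rad / 3.1416 = 0.0115.

Call:
hand_motion(
  offsets={"sx":[0,0.64,0.64,0.64,0.64,0.64,0.64,0.62,0,0],"sy":[0,-0.44,-0.44,-0.44,-0.44,-0.44,-0.44,-0.42,0,0],"sz":[0,0,0,0,0,0,0,0,0,0],"rx":[0,0,0,0,0,0,0,0,0,0],"ry":[0,0,0,0,0,0,0,0,0,0],"rz":[0.0115,0,0,0,0,0,0,0,0,0],"aperture":[0,0,0,0,0,0,0,0,0,0]},
)

```text
time_s: 6.3
eef_pos: [0.4848, 0.2011, 0.0869]
ee_rot: [0.656, 0.755, -0.001, -0.001]
force: [-0.0, -0.6, 0.7]
gripper_width: -0.0
gripper_force: 0.0
```

```bash
python3 - <<'E'
from plan import *
from fit import ray
import pickle
d=pickle.load(open("w3.pkl","rb"))
for uv,z in(((197,200),.036),((347,200),.036),((151,156),.044)):print((wj(ray(d,uv,z))*1e3).round(1))
plan(-105.6,109,26,88)
from bench import get_image
import cv2,pickle
d=get_image("wrist");pickle.dump(d,open("w4.pkl","wb"))
cv2.imwrite("pics/wrist4.png",d["pixels"][:,:,::-1])
E
```

```text
[-14.4 -98.6]
[ 85.8 -98.6]
[-39.9 -68.7]
t 6.3 rz 0.002 tilt [-0.002 -0.    -1.   ] shift 0.0004 0.0037 0.0609 jig now [-109.27251964  108.70078625]
```

View pics/wrist4.png

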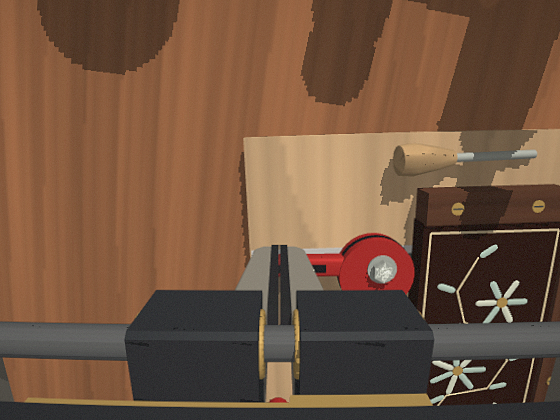

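The plaque is home: its free end is at jig y ≈ −99 and it butts against the end stop. The left nut is at (383,270), with the handle just behind the fingers. Lowering beside the handle.

Scaled: 0.02 m is 0.4, 0.012 m is 0.24.

Call:
hand_motion(
  offsets={"sx":[0,0,0,0,0,0],"sy":[0.08,0,0,0,0,0],"sz":[0.4,0.4,0.24,0.16,0,0],"rx":[0,0,0,0,0,0],"ry":[0,0,0,0,0,0],"rz":[0,0,0,0,0,0],"aperture":[0,0,0,0,0,0]},
)

```text
time_s: 6.95
eef_pos: [0.4905, 0.2007, 0.0279]
ee_rot: [0.657, 0.754, 0.0, 0.0]
force: [-0.7, -0.5, 0.1]
gripper_width: 0.0007
gripper_force: 0.0
```

```bash
python3 - <<'E'
from plan import *
plan(-105.6,107,26,88)
E
```

```text
t 7.0 rz -0.001 tilt [ 0.  0. -1.] shift -0.0004 -0.0018 0.0019 jig now [-103.79818717  107.3751863 ]
```

Scaled: -0.0066 m is -0.132, -0.0016 m is -0.032, -0.1 rad / 3.1416 = -0.0318.

Call:
hand_motion(
  offsets={"sx":[-0.08,-0.08,-0.132,-0.132,-0.132,-0.132,0],"sy":[-0.02,-0.02,-0.032,-0.032,-0.032,-0.032,0],"sz":[0,0,0,0,0,0,0],"rx":[0,0,0,0,0,0,0],"ry":[0,0,0,0,0,0,0],"rz":[0,0,-0.0318,-0.0318,-0.0318,-0.0318,0],"aperture":[0,0,0,0,0,0,0]},
)

```text
time_s: 7.65
eef_pos: [0.4911, 0.1649, 0.0283]
ee_rot: [0.495, 0.869, 0.0, 0.0]
force: [0.8, 0.6, 0.8]
gripper_width: 0.0003
gripper_force: 0.0
```

```bash
cat >>plan.py <<'E'
def cam(py):
    o,p,m=state();j=np.load("jig.npy");q=(wj(p)-[-.0385,py])*1e3
    th=np.arctan2(m[1,0],m[0,0])-j[2]+np.pi/2
    F=np.array(o["force"])
    print("t",round(o["time_s"],2),"handle-dir deg",np.degrees(th).round(1)%360,"r",(q@[np.cos(th),np.sin(th)]).round(1),"n",(q@[np.sin(th),-np.cos(th)]).round(1),"z",p[2].round(4),"Ftool x,y",(m[:,0]@F).round(1),(m[:,1]@F).round(1))
E
python3 -c 'from plan import *;cam(.08)'
```

```text
t 7.65 handle-dir deg 200.8 r 69.1 n 17.6 z 0.0283 Ftool x,y 0.1 1.0
```

Scaled: -0.0066 m is -0.132, -0.0008 m is -0.016, -0.1 rad / 3.1416 = -0.0318.

Call:
hand_motion(
  offsets={"sx":[-0.132,-0.132,-0.132,-0.132,0],"sy":[-0.016,-0.016,-0.016,-0.016,0],"sz":[0,0,0,0,0],"rx":[0,0,0,0,0],"ry":[0,0,0,0,0],"rz":[-0.0318,-0.0318,-0.0318,-0.0318,0],"aperture":[0,0,0,0,0]},
)

```text
time_s: 8.15
eef_pos: [0.5043, 0.1426, 0.0276]
ee_rot: [0.313, 0.95, -0.0, -0.0]
force: [0.6, 0.4, -0.0]
gripper_width: 0.0003
gripper_force: 0.0
```

```bash
python3 - <<'E'
from plan import *
cam(.08)
from bench import get_image
import cv2,pickle
d=get_image("wrist");pickle.dump(d,open("w5.pkl","wb"))
cv2.imwrite("pics/wrist5.png",d["pixels"][:,:,::-1])
E
```

```text
t 8.15 handle-dir deg 223.6 r 66.9 n 19.1 z 0.0276 Ftool x,y -0.2 0.7
```

View pics/wrist5.png

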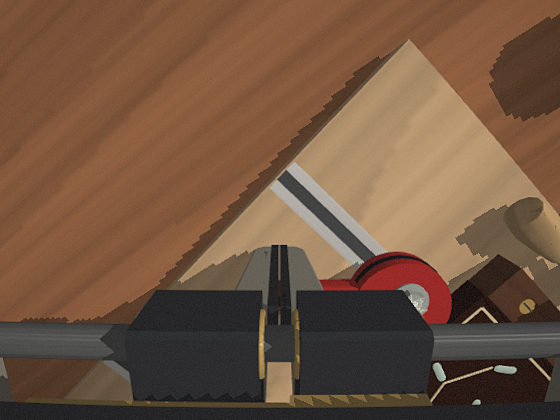

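The left handle has turned with the finger: it now points left in this view, away from its old slot. Continuing to the tight range.

Scaled: -0.0035 m is -0.07, -0.0006 m is -0.012, -0.05 rad / 3.1416 = -0.0159.

Call:
hand_motion(
  offsets={"sx":[-0.07,-0.07,-0.07,-0.07,0],"sy":[-0.012,-0.012,-0.012,-0.012,0],"sz":[0,0,0,0,0],"rx":[0,0,0,0,0],"ry":[0,0,0,0,0],"rz":[-0.0159,-0.0159,-0.0159,-0.0159,0],"aperture":[0,0,0,0,0]},
)

```text
time_s: 8.7
eef_pos: [0.5125, 0.1348, 0.0273]
ee_rot: [0.216, 0.976, -0.001, -0.002]
force: [-6.6, 1.3, 4.1]
gripper_width: 0.0004
gripper_force: 3.1
```

```bash
python3 -c 'from plan import *;cam(.08)'
```

```text
t 8.7 handle-dir deg 235.1 r 65.3 n 21.4 z 0.0273 Ftool x,y 6.5 -1.6
```

Call:
hand_motion(
  offsets={"sx":[-0.07,-0.07,0],"sy":[-0.012,-0.012,0],"sz":[0,0,0],"rx":[0,0,0],"ry":[0,0,0],"rz":[-0.0159,-0.0159,0],"aperture":[0,0,0]},
)

```text
time_s: 9.0
eef_pos: [0.5152, 0.1318, 0.0268]
ee_rot: [0.167, 0.986, -0.001, -0.005]
force: [-12.9, 3.6, 8.0]
gripper_width: 0.0004
gripper_force: 6.8
```

```bash
python3 -c 'from plan import *;cam(.08)'
```

```text
t 9.0 handle-dir deg 240.9 r 64.8 n 24.3 z 0.0268 Ftool x,y 13.5 -0.9
```

Scaled: -0.004 m is -0.08, -0.0005 m is -0.01.

Call:
hand_motion(
  offsets={"sx":[-0.08,-0.08,-0.08,0],"sy":[-0.01,-0.01,-0.01,0],"sz":[0,0,0,0],"rx":[0,0,0,0],"ry":[0,0,0,0],"rz":[0,0,0,0],"aperture":[0,0,0,0]},
)

```text
time_s: 9.4
eef_pos: [0.5221, 0.1281, 0.0265]
ee_rot: [0.166, 0.986, -0.002, -0.008]
force: [-20.6, 5.8, 11.2]
gripper_width: 0.0003
gripper_force: 10.8
```

```bash
python3 -c 'from plan import *;cam(.08)'
```

```text
t 9.4 handle-dir deg 241.0 r 66.0 n 16.7 z 0.0265 Ftool x,y 21.5 -1.3
```

Call:
hand_motion(
  offsets={"sx":[-0.08,-0.08,0],"sy":[-0.01,-0.01,0],"sz":[0,0,0],"rx":[0,0,0],"ry":[0,0,0],"rz":[-0.0095,-0.0095,0],"aperture":[0,0,0]},
)

```text
time_s: 9.7
eef_pos: [0.5239, 0.1264, 0.0259]
ee_rot: [0.136, 0.991, -0.002, -0.014]
force: [-33.7, 9.7, 21.5]
gripper_width: 0.0008
gripper_force: 17.9
```

```bash
python3 -c 'from plan import *;cam(.08)'
```

```text
t 9.7 handle-dir deg 244.5 r 66.0 n 18.5 z 0.0259 Ftool x,y 35.6 0.1
```

Scaled: -0.04 m is -0.8, -0.03 m is -0.6.

Call:
hand_motion(
  offsets={"sx":[0.12,0.2,0.16,0,0,0,0],"sy":[0,0,0,0,0,0,0],"sz":[0,0,0,-0.6,-0.8,-0.6,0],"rx":[0,0,0,0,0,0,0],"ry":[0,0,0,0,0,0,0],"rz":[0,0,0,0,0,0,0],"aperture":[0,0,0,0,0,0,0]},
)

```text
time_s: 10.4
eef_pos: [0.5197, 0.1286, 0.132]
ee_rot: [0.138, 0.99, 0.001, 0.004]
force: [0.7, 1.2, 0.3]
gripper_width: 0.0005
gripper_force: 0.0
```

```bash
python3 - <<'E'
from plan import *
cam(.08);plan(-105,-30,80,71)
from bench import get_image
import cv2,pickle
d=get_image("scene");pickle.dump(d,open("s6.pkl","wb"))
cv2.imwrite("pics/scene6.png",cv2.resize(d["pixels"][180:320,240:420,::-1],(720,560),interpolation=cv2.INTER_CUBIC))
E
```

```text
t 10.4 handle-dir deg 244.3 r 65.1 n 22.9 z 0.132 Ftool x,y -0.3 1.4
t 10.4 rz 1.453 tilt [ 0.009  0.002 -1.   ] shift -0.0637 0.0033 0.052 jig now [-87.406061    31.32698537]
```

View pics/scene6.png

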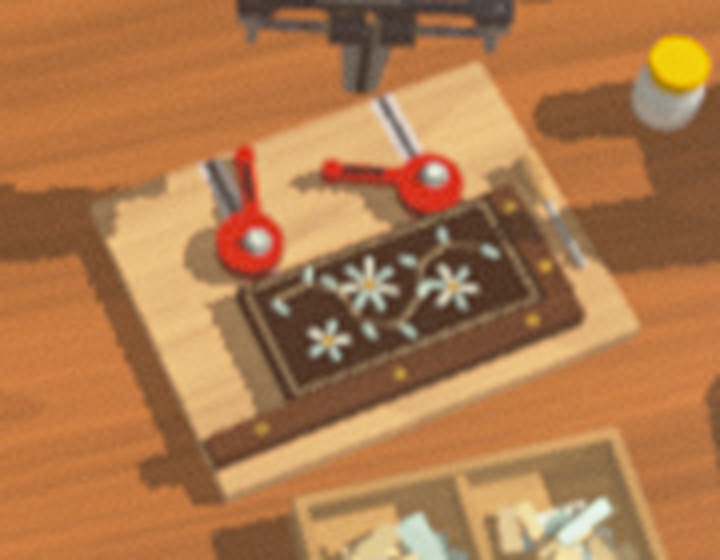

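Left handle end is at view (331,169), with its nut at (434,176). The plaque is still home, and nothing else has moved.

Scaled: 0.147 rad / 3.1416 = 0.0468.

Call:
hand_motion(
  offsets={"sx":[0,0,0,0,0,0,0,0,0,0],"sy":[0,0,0,0,0,0,0,0,0,0],"sz":[0,0,0,0,0,0,0,0,0,0],"rx":[0,0,0,0,0,0,0,0,0,0],"ry":[0,0,0,0,0,0,0,0,0,0],"rz":[0.0468,0.0468,0.0468,0.0468,0.0468,0.0468,0.0468,0.0468,0.0468,0.0398],"aperture":[0,0,0,0,0,0,0,0,0,0]},
)

```text
time_s: 11.45
eef_pos: [0.5156, 0.1273, 0.1262]
ee_rot: [0.761, 0.649, -0.001, -0.0]
force: [-0.4, 0.1, 0.3]
gripper_width: 0.0003
gripper_force: 0.0
```

```bash
python3 - <<'E'
from plan import *
from fit import ray,proj
import pickle
d=pickle.load(open("s6.pkl","rb"))
for n,y,h,c in(("L",.08,(331,169),(434,176)),("R",-.07,(245,155),(258,240))):
    P=wj(ray(d,(240+h[0]/4,180+h[1]/4),.036));C=wj(ray(d,(240+c[0]/4,180+c[1]/4),.044));q=P-C
    q2=P-[-.0385,y]
    print(n,P,C,np.degrees(np.arctan2(q[1],q[0]))%360,np.degrees(np.arctan2(q2[1],q2[0]))%360)
plan(-92.9,-24.5,80,71.5)
E
```

```text
L [-0.07467674  0.0131508 ] [-0.03421859  0.08083124] 239.12977681244354 241.57910905125402
R [-0.11207998 -0.04300363] [-0.03602331 -0.06686825] 162.5794875928656 159.8519994334604
t 11.4 rz -0.008 tilt [-0.002 -0.001 -1.   ] shift -0.0527 0.0163 0.0462 jig now [-91.61608038  30.69139161]
```

Scaled: -0.026 m is -0.52, 0.02 m is 0.4, -0.008 rad / 3.1416 = -0.0025.

Call:
hand_motion(
  offsets={"sx":[-0.52,-0.52,0,0,0,0],"sy":[0.16,0.16,0,0,0,0],"sz":[0,0,0.4,0.4,0,0],"rx":[0,0,0,0,0,0],"ry":[0,0,0,0,0,0],"rz":[-0.0025,0,0,0,0,0],"aperture":[0,0,0,0,0,0]},
)

```text
time_s: 12.05
eef_pos: [0.5238, 0.0739, 0.0869]
ee_rot: [0.756, 0.655, -0.001, -0.0]
force: [0.4, 0.3, -0.2]
gripper_width: 0.0003
gripper_force: 0.0
```

```bash
python3 - <<'E'
from plan import *
plan(-92.9,-24.5,26,71.5);cam(-.07)
from bench import get_image
import cv2,pickle
d=get_image("wrist");pickle.dump(d,open("w7.pkl","wb"))
cv2.imwrite("pics/wrist7.png",d["pixels"][:,:,::-1])
E
```

```text
t 12.1 rz 0.007 tilt [-0.002 -0.001 -1.   ] shift -0.0012 0.0002 0.0609 jig now [-92.67634542 -23.29152315]
t 12.05 handle-dir deg 161.9 r 66.0 n 27.6 z 0.0869 Ftool x,y 0.4 0.3
```

View pics/wrist7.png

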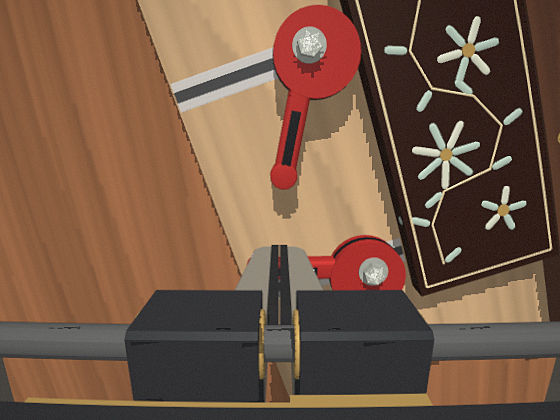

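The left handle end is at (284,176) and its nut at (310,45), well clear of the fingers. The right nut is at (373,272).

Scaled: 0.02 m is 0.4, 0.012 m is 0.24.

Call:
hand_motion(
  offsets={"sx":[0,0,0,0,0,0],"sy":[0,0,0,0,0,0],"sz":[0.4,0.4,0.24,0.16,0,0],"rx":[0,0,0,0,0,0],"ry":[0,0,0,0,0,0],"rz":[0,0,0,0,0,0],"aperture":[0,0,0,0,0,0]},
)

```text
time_s: 12.7
eef_pos: [0.5249, 0.0742, 0.0282]
ee_rot: [0.756, 0.655, 0.0, 0.0]
force: [-0.3, -0.0, 0.4]
gripper_width: 0.0007
gripper_force: 0.0
```

```bash
python3 - <<'E'
from plan import *
from fit import ray
import pickle
d=pickle.load(open("w7.pkl","rb"))
P=wj(ray(d,(284,176),.036));C=wj(ray(d,(310,45),.044))
for q in(P-C,P-[-.0385,.08]):print(C,P,np.degrees(np.arctan2(q[1],q[0]))%360,np.hypot(*q))
plan(-92.9,-24.5,26,71.5);cam(-.07)
E
```

```text
[-0.04012569  0.07956497] [-0.07757513  0.01154554] 241.16415061315013 0.07764730172531058
[-0.04012569  0.07956497] [-0.07757513  0.01154554] 240.28143825216006 0.0788218201390156
t 12.7 rz 0.007 tilt [ 0.001  0.    -1.   ] shift -0.0016 -0.0009 0.0022 jig now [-91.55579046 -23.21185479]
t 12.7 handle-dir deg 161.9 r 65.0 n 28.0 z 0.0282 Ftool x,y -0.1 -0.3
```

Scaled: -0.0066 m is -0.132, -0.004 m is -0.08, -0.1 rad / 3.1416 = -0.0318.

Call:
hand_motion(
  offsets={"sx":[-0.08,-0.08,-0.132,-0.132,-0.132,-0.132,-0.132,-0.132,0],"sy":[0,0,-0.026,-0.026,-0.026,-0.026,-0.026,-0.026,0],"sz":[0,0,0,0,0,0,0,0,0],"rx":[0,0,0,0,0,0,0,0,0],"ry":[0,0,0,0,0,0,0,0,0],"rz":[0,0,-0.0318,-0.0318,-0.0318,-0.0318,-0.0318,-0.0318,0],"aperture":[0,0,0,0,0,0,0,0,0]},
)

```text
time_s: 13.6
eef_pos: [0.5199, 0.0253, 0.028]
ee_rot: [0.529, 0.848, 0.0, 0.0]
force: [-0.1, 0.4, -0.4]
gripper_width: 0.0006
gripper_force: 0.0
```

```bash
python3 -c 'from plan import *;cam(-.07)'
```

```text
t 13.6 handle-dir deg 196.2 r 63.9 n 18.0 z 0.028 Ftool x,y 0.4 0.0
```

Scaled: -0.0066 m is -0.132, -0.0016 m is -0.032, -0.1 rad / 3.1416 = -0.0318.

Call:
hand_motion(
  offsets={"sx":[-0.132,-0.132,-0.132,-0.132,-0.132,-0.132,0],"sy":[-0.032,-0.032,-0.032,-0.032,-0.032,-0.032,0],"sz":[0,0,0,0,0,0,0],"rx":[0,0,0,0,0,0,0],"ry":[0,0,0,0,0,0,0],"rz":[-0.0318,-0.0318,-0.0318,-0.0318,-0.0318,-0.0318,0],"aperture":[0,0,0,0,0,0,0]},
)

```text
time_s: 14.3
eef_pos: [0.5385, -0.0094, 0.0278]
ee_rot: [0.255, 0.967, 0.0, 0.0]
force: [0.5, 0.5, 0.0]
gripper_width: 0.0005
gripper_force: 0.0
```

```bash
python3 -c 'from plan import *;cam(-.07)'
```

```text
t 14.3 handle-dir deg 230.5 r 63.6 n 17.6 z 0.0278 Ftool x,y -0.2 0.7
```

Scaled: -0.0035 m is -0.07, -0.0008 m is -0.016, -0.05 rad / 3.1416 = -0.0159.

Call:
hand_motion(
  offsets={"sx":[-0.07,-0.07,-0.07,-0.07,0],"sy":[-0.016,-0.016,-0.016,-0.016,0],"sz":[0,0,0,0,0],"rx":[0,0,0,0,0],"ry":[0,0,0,0,0],"rz":[-0.0159,-0.0159,-0.0159,-0.0159,0],"aperture":[0,0,0,0,0]},
)

```text
time_s: 14.8
eef_pos: [0.5435, -0.0153, 0.0268]
ee_rot: [0.157, 0.988, -0.0, -0.006]
force: [-12.7, 6.4, 7.7]
gripper_width: 0.0004
gripper_force: 7.1
```

```bash
python3 -c 'from plan import *;cam(-.07)'
```

```text
t 14.8 handle-dir deg 242.0 r 62.9 n 23.4 z 0.0268 Ftool x,y 14.2 2.1
```

Call:
hand_motion(
  offsets={"sx":[-0.08,-0.08,0],"sy":[-0.01,-0.01,0],"sz":[0,0,0],"rx":[0,0,0],"ry":[0,0,0],"rz":[-0.0032,0,0],"aperture":[0,0,0]},
)

```text
time_s: 15.1
eef_pos: [0.5473, -0.0175, 0.0264]
ee_rot: [0.152, 0.988, -0.001, -0.009]
force: [-19.0, 9.1, 12.7]
gripper_width: 0.0005
gripper_force: 10.9
```

```bash
python3 -c 'from plan import *;cam(-.07)'
```

```text
t 15.1 handle-dir deg 242.6 r 63.6 n 19.7 z 0.0264 Ftool x,y 21.1 2.9
```

Scaled: -0.004 m is -0.08, -0.003 m is -0.06.

Call:
hand_motion(
  offsets={"sx":[-0.08,-0.08,-0.06,0],"sy":[-0.01,-0.01,0,0],"sz":[0,0,0,0],"rx":[0,0,0,0],"ry":[0,0,0,0],"rz":[0,0,0,0],"aperture":[0,0,0,0]},
)

```text
time_s: 15.5
eef_pos: [0.5519, -0.0197, 0.0258]
ee_rot: [0.151, 0.988, -0.001, -0.015]
force: [-32.1, 12.0, 23.9]
gripper_width: 0.0002
gripper_force: 17.6
```

```bash
python3 -c 'from plan import *;cam(-.07)'
```

```text
t 15.5 handle-dir deg 242.7 r 64.3 n 14.7 z 0.0258 Ftool x,y 34.9 1.7
```

Back off, rise and look over everything.

Scaled: -0.05 m is -1, -0.04 m is -0.8.

Call:
hand_motion(
  offsets={"sx":[0.16,0.2,0.2,0,0,0,0.8,0.8,0.4,0],"sy":[0,0,0,0,0,0,0,0,0,0],"sz":[0,0,0,-0.8,-1,-1,-1,-1,-0.6,0],"rx":[0,0,0,0,0,0,0,0,0,0],"ry":[0,0,0,0,0,0,0,0,0,0],"rz":[0,0,0,0,0,0,0,0,0,0],"aperture":[0,0,0,0,0,0,0,0,0,0]},
)

```text
time_s: 16.5
eef_pos: [0.462, 0.0078, 0.2802]
ee_rot: [0.152, 0.988, -0.001, 0.005]
force: [-0.3, -0.5, -0.7]
gripper_width: 0.0006
gripper_force: 0.0
```

```bash
python3 - <<'E'
from plan import *
from bench import get_image
import cv2,pickle
d=get_image("scene");pickle.dump(d,open("s8.pkl","wb"))
cv2.imwrite("pics/scene8.png",cv2.resize(d["pixels"][130:330,215:475,::-1],(780,600),interpolation=cv2.INTER_CUBIC))
d=get_image("wrist");pickle.dump(d,open("w8.pkl","wb"));print(get_obs()["eef_pos"])
cv2.imwrite("pics/wrist8.png",cv2.resize(d["pixels"][:,:,::-1],(800,600),interpolation=cv2.INTER_CUBIC))
E
```

```text
[0.46180999 0.00651804 0.27649423]
```

View pics/scene8.png

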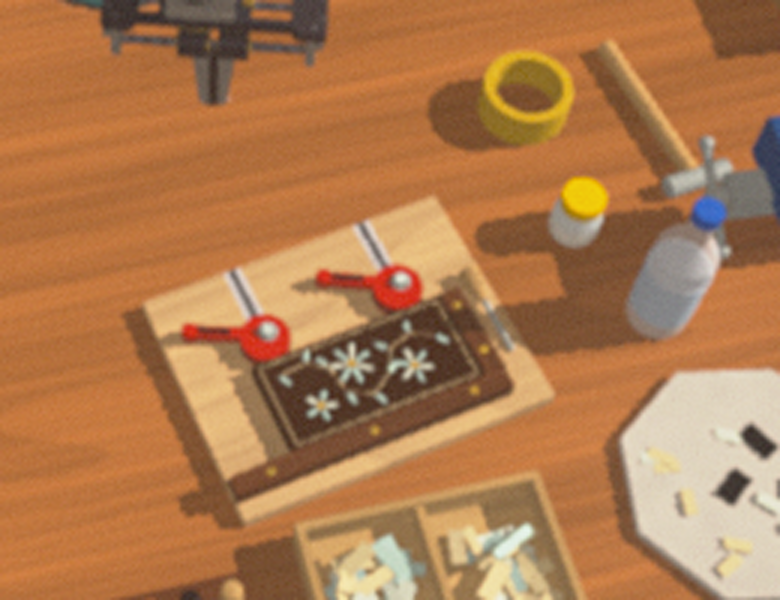

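View pics/wrist8.png

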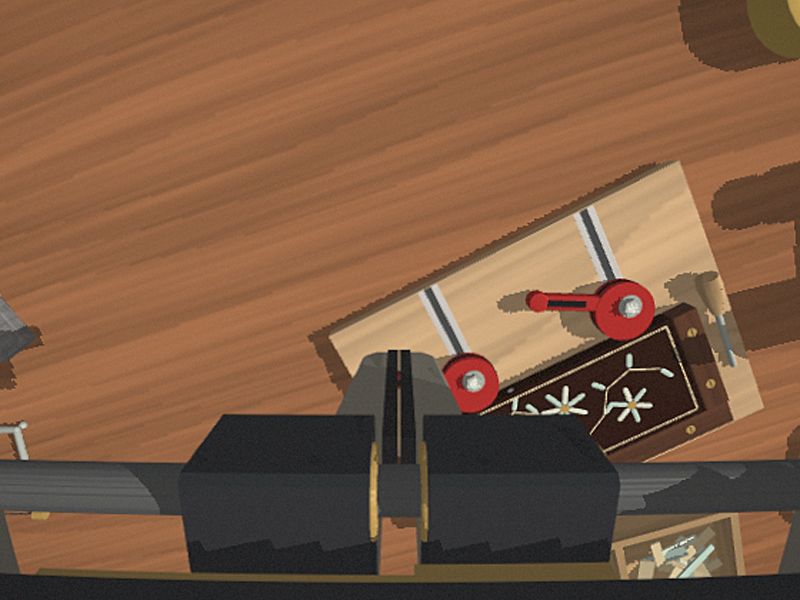

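Both levers are closed and nearly parallel. In scene crop pixels, the left end is at (325,279) with its nut at (401,281), and the right end is at (190,332) with its nut at (268,330). The plaque is in its corner and the bystanders are in place.

```bash
python3 - <<'E'
from plan import *
from fit import ray
import pickle
d=pickle.load(open("s8.pkl","rb"));f=lambda u,z:wj(ray(d,(215+u[0]/3,130+u[1]/3),z))
a=lambda q:(np.degrees(np.arctan2(q[1],q[0]))%360).round(1)
for n,y,h,c in(("L",.08,(325,279),(401,281)),("R",-.07,(190,332),(268,330))):
    P,C=f(h,.036),f(c,.044);print(n,P,C,a(P-C),a(P-[-.0385,y]))
d=pickle.load(open("w8.pkl","rb"));P,C=ray(d,(537*.7,301*.7),.036),ray(d,(630*.7,307*.7),.044)
print("wrist L",a(wj(P)-wj(C)),a(wj(P)-[-.0385,.08]))
E
```

```text
L [-0.07154343  0.01365388] [-0.0350783  0.0818444] 241.9 243.5
R [-0.06859483 -0.13866187] [-0.03621887 -0.06733089] 245.6 246.3
wrist L 240.2 238.8
```

Both handles read past 236 deg, with the left at about 241. Closing the right cam may have eased the left slightly, so I'll give the left one firm re-push.

```bash
python3 -c 'from plan import *;plan(-99.7,34.8,27,153)'
```

```text
t 16.6 rz -0.008 tilt [ 0.003 -0.002 -1.   ] shift -0.0068 0.1312 0.2495 jig now [-165.35513016  -79.04937732]
```

Scaled: 0.04 m is 0.8, 0.033 m is 0.66, -0.008 rad / 3.1416 = -0.0025.

Call:
hand_motion(
  offsets={"sx":[-0.04,-0.04,-0.04,-0.02,0,0,0,0],"sy":[0.66,0.66,0.66,0.64,0,0,0,0],"sz":[0.4,0.6,0.6,0.6,0.8,0.8,0,0],"rx":[0,0,0,0,0,0,0,0],"ry":[0,0,0,0,0,0,0,0],"rz":[-0.0025,0,0,0,0,0,0,0],"aperture":[0,0,0,0,0,0,0,0]},
)

```text
time_s: 17.4
eef_pos: [0.5059, 0.1304, 0.0846]
ee_rot: [0.148, 0.989, -0.0, -0.002]
force: [-0.5, 0.3, 0.2]
gripper_width: 0.0004
gripper_force: 0.0
```

```bash
python3 -c 'from plan import *;plan(-99.7,34.8,27,153);cam(.08)'
```

```text
t 17.4 rz 0.002 tilt [-0.003  0.    -1.   ] shift -0.0011 -0.0001 0.0576 jig now [-100.62506904   35.43215762]
t 17.4 handle-dir deg 243.1 r 67.8 n 35.3 z 0.0846 Ftool x,y 0.6 0.2
```

Scaled: 0.02 m is 0.4, 0.012 m is 0.24.

Call:
hand_motion(
  offsets={"sx":[0,0,0,0,-0.08,-0.08,-0.08,0],"sy":[0,0,0,0,0,0,0,0],"sz":[0.4,0.4,0.24,0.12,0,0,0,0],"rx":[0,0,0,0,0,0,0,0],"ry":[0,0,0,0,0,0,0,0],"rz":[0,0,0,0,0,0,0,0],"aperture":[0,0,0,0,0,0,0,0]},
)

```text
time_s: 18.2
eef_pos: [0.5179, 0.1273, 0.0283]
ee_rot: [0.148, 0.989, 0.0, -0.0]
force: [-2.5, 0.6, 3.0]
gripper_width: 0.0005
gripper_force: 1.5
```

```bash
python3 -c 'from plan import *;cam(.08)'
```

```text
t 18.2 handle-dir deg 243.2 r 67.3 n 23.0 z 0.0283 Ftool x,y 2.6 -0.1
```

Call:
hand_motion(
  offsets={"sx":[-0.08,-0.08,-0.08,0],"sy":[0,0,0,0],"sz":[0,0,0,0],"rx":[0,0,0,0],"ry":[0,0,0,0],"rz":[0,0,0,0],"aperture":[0,0,0,0]},
)

```text
time_s: 18.6
eef_pos: [0.5205, 0.1258, 0.027]
ee_rot: [0.146, 0.989, -0.002, -0.008]
force: [-22.2, 4.7, 16.9]
gripper_width: 0.0003
gripper_force: 12.0
```

```bash
python3 -c 'from plan import *;cam(.08)'
```

```text
t 18.6 handle-dir deg 243.3 r 67.9 n 20.2 z 0.027 Ftool x,y 22.8 -2.1
```

Units first: shifts go in shares of 50 mm and turns go in shares of pi rad. So -0.004 m is -0.08.

Call:
hand_motion(
  offsets={"sx":[-0.08,-0.08,0],"sy":[0,0,0],"sz":[0,0,0],"rx":[0,0,0],"ry":[0,0,0],"rz":[0,0,0],"aperture":[0,0,0]},
)

```text
time_s: 18.9
eef_pos: [0.5246, 0.1241, 0.0266]
ee_rot: [0.146, 0.989, -0.003, -0.011]
force: [-29.4, 6.7, 21.9]
gripper_width: 0.0007
gripper_force: 15.6
```

```bash
python3 -c 'from plan import *;cam(.08)'
```

```text
t 18.9 handle-dir deg 243.3 r 68.4 n 15.8 z 0.0266 Ftool x,y 30.5 -2.3
```

Call:
hand_motion(
  offsets={"sx":[0.12,0.24,0.24,0,0,0,0,0],"sy":[0,0,0,0,0,0,0,0],"sz":[0,0,0,-0.8,-1,-0.8,0,0],"rx":[0,0,0,0,0,0,0,0],"ry":[0,0,0,0,0,0,0,0],"rz":[0,0,0,0,0,0,0,0],"aperture":[0,0,0,0,0,0,0,0]},
)

```text
time_s: 19.7
eef_pos: [0.5095, 0.1293, 0.1587]
ee_rot: [0.148, 0.989, 0.0, 0.002]
force: [-0.6, -0.3, -0.1]
gripper_width: 0.0006
gripper_force: 0.0
```

```bash
python3 - <<'E'
from plan import *
from bench import get_image
import cv2
d=get_image("scene")
cv2.imwrite("pics/scene9.png",cv2.resize(d["pixels"][180:320,240:420,::-1],(720,560),interpolation=cv2.INTER_CUBIC))
E
```

```text
(no output)
```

View pics/scene9.png

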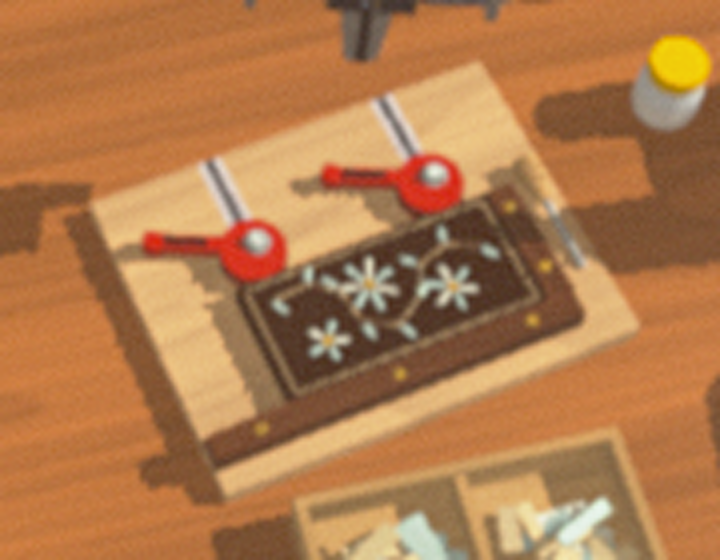

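The left handle end has moved on to (331,177) and lies parallel to the right one, which ends at (152,243). The plaque is in its corner and the robot is clear. Handing in.

```bash
python3 -c 'from bench import sign_off;print(sign_off())'
```

```text
the job is handed in; nothing more can be done
None
```

The plaque is home against the end stop with both cam levers pushed round past 236 deg to lock it against the fence; no bystander looked moved in the pictures, and I handed the job in at about 20 s (the verdict was not shown).

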